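# Square a row of filled bottles against the sprung stop

### The arm

A 7-joint arm with a two-finger parallel gripper is mounted at the origin on the work surface. World frame = base frame: x ahead of the robot, y to its left, z up, the work surface at z = 0. Lengths are in mm, angles in rad, forces in N, time in s.
With the tool pointing down it reaches from about 400 to 850 mm from the base axis. Payload 4.5 kg.
Tool frame: the origin (TCP) lies between the finger pads; the fingertips stand tips_ahead ahead of it and the grasp point (between the pads) is the TCP (tips_ahead is the distance from the TCP to the fingertips, in mm); x points along the fingers, z is the direction in which the jaws open and shut, and the axes are right-handed (so a half turn about x gives the same grasp; the last joint's range is limited). The gripper opens to 88 mm and grips with 3 to 60 N. Pads are 18 mm wide; open, the fingers measure 123 mm over their backs; the gripper's body (75 mm by 187 mm) begins 45 mm behind the grasp point.
Start: joints at [0.034, 0.689, -0.195, 1.565, 0.157, 0.902, -0.215], TCP at [625.021, 0.025, 257.743] pointing down, gripper open.
Joint ranges: [-3.01, 3.01], [-0.46, 2.08], [-1.47, 1.51], [0.13, 2.56], [-1, 4.14], [0.04, 2.09], [-2.66, 2.66]. Speed limits (rad/s): [2.57, 2.57, 3.14, 3.14, 3.14, 3.14, 3.14].

### API

Orientations are given as a rotation vector (axis times angle).
In Python, from workcell import * gives the robot as it stands.
- The arm moves only by the tool move_arm, never from a script. Its argument "series" is a list of rows, each an object with "jaw": the opening, from 0 (shut) to 1 (fully open); "slide": the shift along the world's x, y, z in m, a list of three; "spin": the turn about the world's z in rad. In form: [{"jaw": jaw, "slide": [dx, dy, dz], "spin": spin}, ...]. A call has 1 to 20 rows; each row is the pose to reach, as a shift and turn from the pose commanded when the call began; what a row does not reach only later rows make up. A row lasts 1/8 s, in which the tool goes at most 62.5 mm and 10.7 degrees, less where a joint would pass 70% of its speed; a pose out of reach is approached as far as the arm can. A call with a gripper value outside its range is refused whole. The fingers move at their own pace and stop on an object; "grip_force" is the grip in N (left out, the last holds). Time passes only in rows, so rows that repeat a pose let the fingers close. It gives the time, the measured TCP pose, the force and the opening at its end, in the units of the state.
- get_state(): the state, without advancing time (a new reading comes with each control period).
- read_camera(name): name is "scene" or "side" or "wrist"; returns a dict with "color" (420x560x3 uint8, red, green, blue), "intrinsics" (3x3 intrinsics, pixels), "k1" (the pictures are not rectified: a ray, as slopes to the right and down, at radius r is drawn at 1 + k1 r^2 times it, then the intrinsics apply), "world_from_camera" (4x4, takes a point from camera to world coordinates). Camera axes: x right, y up, looking along -z (the intrinsics and any distortion apply to the point x, -y, -z); pixel columns grow to the right and rows downward; lengths in mm; the calibration is good to about 2 mm. A picture is of the moment at which its call begins. There is no depth.
- hand_in(): hands the job in, once; it reports no verdict.
The state is a dict: "time": time; "qpos": joint angles; "qd": joint speeds; "joint_efforts": joint torques, N m; "tool_pos": TCP position; "tcp_rot": TCP orientation; "wrist_force": force on the tool from outside, world axes, zero at the start; "torque": the same for the moment, N m; "gripper_width": opening from 0.0 (shut) to 1.0 (fully open).
Only numpy, scipy, OpenCV 4.12 (cv2) and the standard library are available. Lean on these libraries where they do the work, as an engineer would, in place of code of your own. Each camera call takes 0.05 s, during which the arm holds its last target. There are 200 camera calls.

### The job

Take the straightedge out of its tray by its upright grip and, with its bar and nothing else touching the bottles, push the four small nozzle bottles together down the lane until all four stand upright in one straight row against the sprung stop. Press the row there at about 10 N for a second, never with more than 15 N, and then put the straightedge back flat in its tray, facing as it was, and let go. Leave the other things on the bench where they are.

Things in the scene. Friction and masses are not known exactly. Their poses are not given: they have to be found in the camera images.
- straightedge: Pusher, 0.28 to 0.42 kg. Foot 100 mm wide, 5 thick, x = -18 to 58 mm; along its front a bar 150 (y) x 8 x 30 high, its flat face looking to +x at x = 60. Upright black grip 22 (x) x 36 (y), 5 to 85 mm up: take it from above across its x faces about 50 mm up, with 40 N or more; push with the foot some 4 mm clear of the bench (if it tips and rubs, less force reaches the stop). Origin: underside, below the grip's axis.
- tray: Shallow fixed grey tray, left or right of the robot: 106 (x) x 176 (y) mm outside, 96 x 166 inside, floor 5 mm thick, rim 12 mm above the bench. Origin: at bench height on its long midline, 21 mm on the -x side of its centre: right under the straightedge's origin when that stands in the middle (8 to 9 mm of play each way), x axes alike (within 0.05 rad), underside at 5 mm.
- lane: Fixed aluminium lane, left or right of the robot, open to -x, no floor: two rails 22 mm high, inner faces at y = +/-88 mm, x = -10 to 120 mm, flared lead-ins from x = -50; the stop is at its end. Push along +x. Origin: on the lane's axis at bench height, 120 mm before the stop's fixed block.
- stop: End of the lane: fixed block 34 mm high, 18 mm thick, and before it, on rods set by hand, a sprung steel plate 168 mm wide, 2 to 32 mm up. The plate's face may stand 20 to 50 mm before the block (lane x = 70 to 100 mm); this is not measured: feel for it. It gives 1 mm per 8 N, 6 mm at most, and springs back. Origin: foot of the block's face looking to -x; axes as the lane's.
- bottle0: One of four identical white nozzle bottles, loose on the bench in an uneven line across the lane, 41 mm apart, centres at lane x = -5 to 30 mm; this one at the lane's -y side. Round, 36 mm across up to 34 mm high, narrowing to a nozzle; 62 mm tall; 50 to 110 g. Slippery (friction about 0.25): the row's drag takes up 1 to 3 N of a push. Centre 18 mm from the plate's face when home. Origin: centre of the underside.
- bottle1: Bottle just like bottle0, number 1 after it, counted across the lane towards +y.
- bottle2: Bottle just like bottle0, number 2 after it, counted across the lane towards +y.
- bottle3: Bottle just like bottle0, number 3 after it, counted across the lane towards +y.
- thin_bottle: Bystander, to be left where it is: slim capped bottle 32 mm across, 85 mm tall, standing between the lane and the tray. Origin: centre of the underside.
- squat_jar: Bystander, to be left where it is: wide low jar 52 mm across, 45 mm tall, behind the lane's rear block. Origin: centre of the underside.
- collar_a: Bystander, to be left where it is: small steel collar, 26 mm across, 12 mm high, lying flat on the robot's side of the lane. Origin: centre of the underside.
- collar_b: Bystander, to be left where it is: small grey collar, 26 mm across, 12 mm high, lying flat on the robot's side of the lane. Origin: centre of the underside.
- spanner: Bystander, to be left where it is: open-ended spanner 150 mm long, lying flat beyond the tray. Origin: the middle of its underside.
- cap_cup: Bystander, to be left where it is: clear cup 70 mm across, 60 mm tall. Origin: centre of the underside.
- carton: Bystander, to be left where it is: small cardboard box, 90 x 120 x 70 mm. Origin: centre of the underside.
There are look-alikes about, which are no part of the job. What is shaped like the straightedge but orange is not meant.

How it is judged:
By the outcome, as a careful person would: the job done as asked, in the order asked, and still so for the second after the job is handed in, with the robot touching nothing.
It also fails if it takes over 67 s, if anything falls off the work surface, if the arm or the gripper's body presses on something with over 40 N, if the wrist force passes 120 N, or if a joint passes its speed limit or range.

## Working session

There is one attempt and no reset: what is moved stays moved. The work goes in short steps, Python scripts to look and compute and a tool call to move; the robot and the scene stay as the last step left them, time stands still between calls to the robot, and variables do not carry over. Pictures are saved under pics/ and viewed, about 8 in all and at most 12, crops included, and the job is handed in when it is done.

Besides the shell and the picture viewer there is one more tool, called by a JSON object that holds its "fn" and its "kwargs". move_arm: Moves the arm, as the interface text tells. Its arguments: {"type":"object","properties":{"series":{"type":"array"},"grip_force":{"type":"number"}},"required":["series"]}

```bash
ls; mkdir -p pics; cat > h.py <<'E'
from workcell import *
import numpy as np, cv2, pickle
def snap(n,f):
    c=read_camera(n); pickle.dump(c,open(f'pics/{f}.pkl','wb')); cv2.imwrite(f'pics/{f}.png',c['color'][:,:,::-1]); return c
def load(f): return pickle.load(open(f'pics/{f}.pkl','rb'))
def ray(c,u,v):
    K=np.array(c['intrinsics']);k=float(c['k1'])
    d=cv2.undistortPoints(np.array([[[u,v]]],float),K,np.array([k,0,0,0,0.]))[0,0]
    T=np.array(c['world_from_camera']); return T[:3,3],T[:3,:3]@np.array([d[0],-d[1],-1])
def onz(c,u,v,z=0):
    o,d=ray(c,u,v); return (o+d*(z-o[2])/d[2]).round(1)
def pix(c,P):
    T=np.linalg.inv(np.array(c['world_from_camera']));p=T[:3,:3]@np.array(P,float)+T[:3,3]
    x,y=p[0]/-p[2],-p[1]/-p[2];s=1+float(c['k1'])*(x*x+y*y);K=np.array(c['intrinsics'])
    return K[0,0]*x*s+K[0,2],K[1,1]*y*s+K[1,2]
E
python3 - <<'E'
from h import *
a=snap('scene','s0');b=snap('side','d0')
for c in(a,b):print(np.array(c['world_from_camera']).round(2).tolist(),c['k1'])
s=get_state();print(s['time'],s['tool_pos'],s['tcp_rot'],s['wrist_force'],s['gripper_width'])
E
```

```text
pics
[[0.04, -0.65, 0.76, 1426.41], [1.0, 0.02, -0.04, 110.72], [0.01, 0.76, 0.65, 807.0], [0.0, 0.0, 0.0, 1.0]] -0.07365836778275918
[[-0.88, 0.3, -0.37, 93.36], [-0.47, -0.53, 0.71, 945.93], [0.01, 0.8, 0.6, 691.33], [0.0, 0.0, 0.0, 1.0]] -0.09411996322922565
0.1 [ 6.24460404e+02 -5.38586786e-02  2.56976622e+02] [-2.57625139e-04  1.57246108e+00 -2.59392251e-05] [ 0.06074338  0.82483584 -0.16100482] 0.9999079549914519
```

View pics/s0.png

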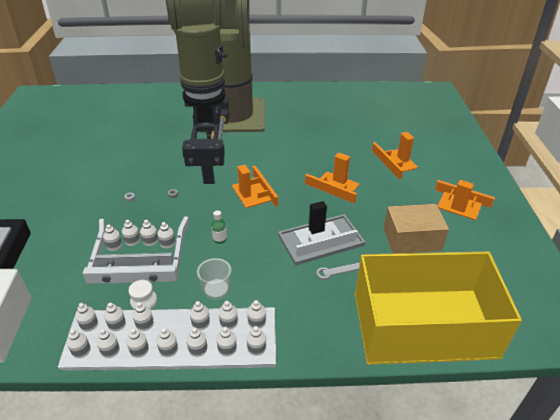

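View pics/d0.png

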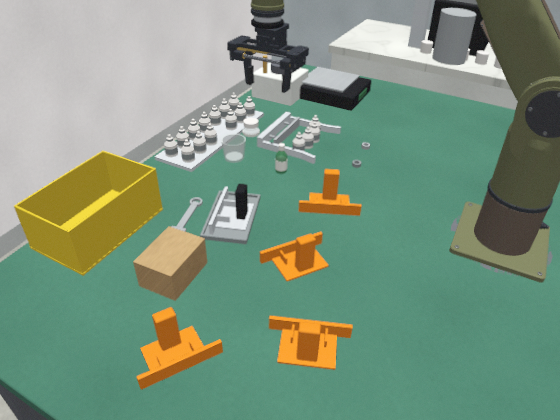

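Scene: the lane with 4 bottles is around (138,245), the tray with the white straightedge (black grip) around (320,235), the slim bottle between them at (219,228), and collars at (129,196) and (173,193). The orange look-alikes are to the right. Next I'll enlarge the lane and tray.

```bash
python3 - <<'E'
from h import *
c=load('s0');i=cv2.imread('pics/s0.png')
cv2.imwrite('pics/z0.png',cv2.resize(i[180:290,75:375],(800,293),interpolation=cv2.INTER_CUBIC))
# black grip in both
for n,(x0,x1,y0,y1) in {'s0':(300,335,195,240),'d0':(225,255,175,225)}.items():
    im=cv2.imread(f'pics/{n}.png');m=(im[y0:y1,x0:x1].max(2)<50).astype(np.uint8)
    k,l,st,ce=cv2.connectedComponentsWithStats(m);j=1+st[1:,4].argmax();print(n,st[j]+[x0,y0,0,0,0],ce[j]+[x0,y0])
    cc=load(n);print(onz(cc,*(ce[j]+[x0,y0]),50))
E
```

```text
s0 [309 202  18  32 447] [317.1409396  216.77404922]
[564.3 223.9  50. ]
d0 [236 184  11  35 323] [241.16408669 201.42724458]
[568. 223.  50.]
```

View pics/z0.png

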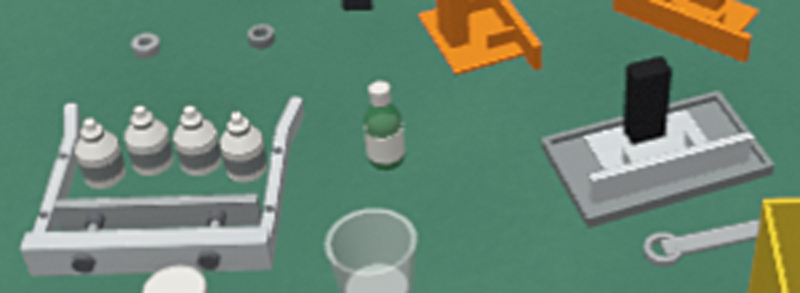

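The crop shows the tray corners at about (279,232), (346,216), (365,244), (296,264) in the full image. The lane block's top edge runs about (84,270)-(176,267), and the stop plate is visible ahead of the block.

```bash
python3 - <<'E'
from h import *
c=load('s0')
f=lambda x,y:(75+x*.375,180+y*.375)
t=[onz(c,*f(*p),12)for p in[(543,140),(720,95),(773,170),(590,223)]];print(*t)
print('ctr',np.mean(t,0), [np.linalg.norm(t[i]-t[(i+1)%4]).round(1) for i in range(4)])
for a,b in((0,1),(3,2)):
    d=t[b]-t[a];print('yaw',np.arctan2(-d[0],d[1]))
d=t[2]-t[1];print(np.arctan2(d[1],d[0]))
r=[onz(c,*f(*p),34)for p in[(22,240),(270,233)]];print('block',*r);d=r[1]-r[0];print(np.arctan2(-d[0],d[1]))
r=[onz(c,*f(*p),22)for p in[(70,105),(296,98)]];print('rails',*r);d=r[1]-r[0];print(np.arctan2(-d[0],d[1]))
p=[onz(c,*f(*q),32) for q in[(55,204),(256,199)]];print('plate',*p)
print('nozzles',*[onz(c,*f(*q),62) for q in[(91,121),(140,108),(190,108),(237,114)]])
print('thin',onz(c,*f(379,85),85),'collars',onz(c,*f(145,44),6),onz(c,*f(261,36),6))
w=snap('wrist','w0');print(np.array(w['world_from_camera']).round(2).tolist(),w['intrinsics'])
E
```

```text
[574.9 134.   12. ] [518.5 298.5  12. ] [618.2 331.9  12. ] [676.4 170.1  12. ]
ctr [597.    233.625  12.   ] [np.float64(173.9), np.float64(105.1), np.float64(171.9), np.float64(107.7)]
yaw 0.33029735482925354
yaw 0.3452929295634125
0.32325431266165977
block [ 705.2 -284.8   34. ] [701.6 -87.   34. ]
0.018198193034125315
rails [ 529.1 -291.7   22. ] [524.5 -88.   22. ]
0.02257839128626359
plate [ 663.6 -269.1   32. ] [ 661.4 -103.9   32. ]
nozzles [ 595.8 -248.3   62. ] [ 580.2 -209.9   62. ] [ 581.2 -166.9   62. ] [ 589.8 -125.6   62. ]
thin [582.   -4.1  85. ] collars [ 422.7 -248.3    6. ] [ 413.2 -136.9    6. ]
[[1.0, -0.0, 0.0, 624.01], [-0.0, 0.96, 0.29, 75.27], [-0.0, -0.29, 0.96, 383.81], [0.0, 0.0, 0.0, 1.0]] [[373.86200935   0.         280.29499664]
 [  0.         373.86200935 206.11207108]
 [  0.           0.           1.        ]]
```

{"fn": "move_arm", "kwargs": {"series": [{"jaw": 0.6, "slide": [-0.03, 0.11, -0.03], "spin": 0.17}, {"jaw": 0.6, "slide": [-0.06, 0.224, -0.06], "spin": 0.333}, {"jaw": 0.6, "slide": [-0.06, 0.224, -0.06], "spin": 0.333}, {"jaw": 0.6, "slide": [-0.06, 0.224, -0.06], "spin": 0.333}, {"jaw": 0.6, "slide": [-0.06, 0.224, -0.06], "spin": 0.333}, {"jaw": 0.6, "slide": [-0.06, 0.224, -0.06], "spin": 0.333}], "grip_force": 60}}

```text
time: 0.9
tool_pos: [565.2, 223.0, 197.5]
tcp_rot: [-0.262, 1.555, 0.26]
wrist_force: [-0.3, -0.6, 0.2]
gripper_width: 0.601
```

```bash
python3 - <<'E'
from h import *
snap('wrist','w1');s=get_state();print(s['time'],s['tool_pos'],s['tcp_rot'],s['gripper_width'])
E
```

```text
0.95 [565.76637873 222.07063374 197.72604739] [-0.26088861  1.55490488  0.2582259 ] 0.6003830265559713
```

View pics/w1.png

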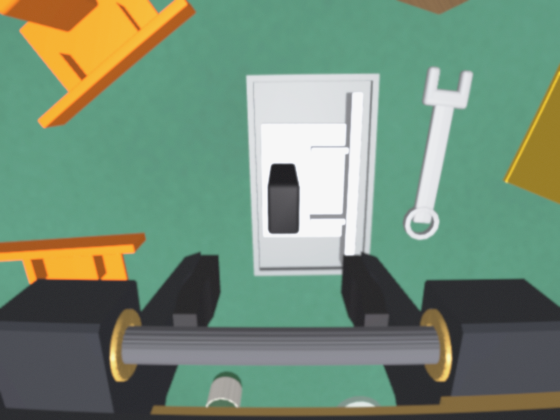

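The grip's top face spans pixels (269–299, 188–233). The tray rim corners are (248,76), (378,74), (370,272), (254,275), and the bar's top runs (356,93)–(351,254).

```bash
python3 - <<'E'
from h import *
c=load('w1')
print('grip',onz(c,284,210.5,90),[onz(c,*p,90) for p in[(269,210),(299,210),(284,188),(284,233)]])
a,b=onz(c,362.5,93,35),onz(c,357,254,35);d=a-b;print('bar front',a,b,np.linalg.norm(d),np.arctan2(-d[0],d[1]))
y=np.arctan2(-d[0],d[1]);print('origin from bar',(a+b)/2-60*np.array([np.cos(y),np.sin(y),0]))
t=[onz(c,*p,12)for p in[(248,76),(378,74),(370,272),(254,275)]];m=np.mean(t,0);print('tray',m,*t)
d=(t[0]+t[1]-t[2]-t[3]);y=np.arctan2(-d[0],d[1]);print(y,'origin',m-21*np.array([np.cos(y),np.sin(y),0]))
print('yaw2',[np.arctan2(*(t[j]-t[i])[1::-1]) for i,j in((0,1),(3,2))])
E
```

```text
grip [566.5 224.8  90. ] [array([557.1, 221.9,  90. ]), array([575.7, 228.3,  90. ]), array([561.5, 239.1,  90. ]), array([571.7, 209.8,  90. ])]
bar front [597.8 314.4  35. ] [643.7 192.1  35. ] 130.6296291045795 0.35903946338299564
origin from bar [564.57591415 232.16749354  35.        ]
tray [589.975 234.05   12.   ] [511.3 298.2  12. ] [608.6 333.8  12. ] [670.4 171.   12. ] [569.6 133.2  12. ]
0.35119378774263077 origin [570.25678338 226.82560154  12.        ]
yaw2 [np.float64(0.35075005600138914), np.float64(0.35877067027057247)]
```

{"fn": "move_arm", "kwargs": {"series": [{"jaw": 0.6, "slide": [0.0015, 0.0015, -0.05], "spin": 0.02}, {"jaw": 0.6, "slide": [0.0015, 0.0015, -0.1], "spin": 0.02}, {"jaw": 0.6, "slide": [0.0015, 0.0015, -0.125], "spin": 0.02}, {"jaw": 0.6, "slide": [0.0015, 0.0015, -0.142], "spin": 0.02}, {"jaw": 0.6, "slide": [0.0015, 0.0015, -0.142], "spin": 0.02}, {"jaw": 0.1, "slide": [0.0015, 0.0015, -0.142], "spin": 0.02}, {"jaw": 0.1, "slide": [0.0015, 0.0015, -0.142], "spin": 0.02}, {"jaw": 0.1, "slide": [0.0015, 0.0015, -0.142], "spin": 0.02}, {"jaw": 0.1, "slide": [0.0015, 0.0015, -0.142], "spin": 0.02}], "grip_force": 60}}

```text
time: 2.08
tool_pos: [566.7, 225.6, 56.4]
tcp_rot: [-0.277, 1.552, 0.277]
wrist_force: [-1.3, -0.7, 4.6]
gripper_width: 0.242
```

{"fn": "move_arm", "kwargs": {"series": [{"jaw": 0.1, "slide": [0, 0, 0], "spin": 0}, {"jaw": 0.1, "slide": [0, 0, 0.02], "spin": 0}, {"jaw": 0.1, "slide": [0, 0, 0.06], "spin": 0}, {"jaw": 0.1, "slide": [0, 0, 0.11], "spin": 0}, {"jaw": 0.1, "slide": [0, 0, 0.11], "spin": 0}, {"jaw": 0.1, "slide": [0, 0, 0.11], "spin": 0}]}}

```text
time: 2.82
tool_pos: [565.6, 224.9, 165.3]
tcp_rot: [-0.278, 1.555, 0.276]
wrist_force: [-0.1, -0.9, -5.1]
gripper_width: 0.248
```

```bash
python3 - <<'E'
from h import *
snap('wrist','w2');snap('side','d2');s=get_state();print(s['time'],s['tool_pos'],s['wrist_force'],s['torque'],s['gripper_width'])
E
```

```text
2.925 [565.17268468 224.70649892 164.08807992] [ 0.17196828  0.73700688 -3.70472174] [-0.07233495  0.01858585  0.01524153] 0.25005563721581386
```

View pics/w2.png

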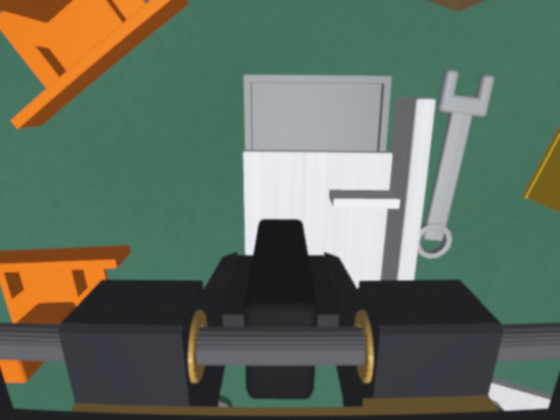

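The straightedge is held (opening 22 mm) and hanging clear of the tray. The bar's top front edge runs about (434,100)–(415,280).

```bash
python3 - <<'E'
from h import *
c=load('w2');i=cv2.imread('pics/w2.png').astype(int)
# bar front top edge: last bright px per row
P=[]
for r in range(110,275,5):
    x=[u for u in range(400,445) if i[r,u].min()>200]
    if x:P.append((max(x)+.5,r))
Q=np.array([onz(c,*p,144) for p in P]);k=np.polyfit(Q[:,1],Q[:,0],1);print(P[0],P[-1],'yaw',np.arctan(-k[0]),'resid',np.abs(np.polyval(k,Q[:,1])-Q[:,0]).max())
y=np.arctan(-k[0]);n=np.array([np.cos(y),np.sin(y)]);print('front offset',((Q[:,:2]-[565.5,224.9])@n).mean())
s=load('s0')
i0=cv2.imread('pics/s0.png');cv2.imwrite('pics/z1.png',cv2.resize(i0[205:285,75:195],(800,533),interpolation=cv2.INTER_CUBIC))
E
```

```text
(433.5, 110) (413.5, 270) yaw 0.34379367888507 resid 0.46848211349572466
front offset 58.41158932915984
```

View pics/z1.png

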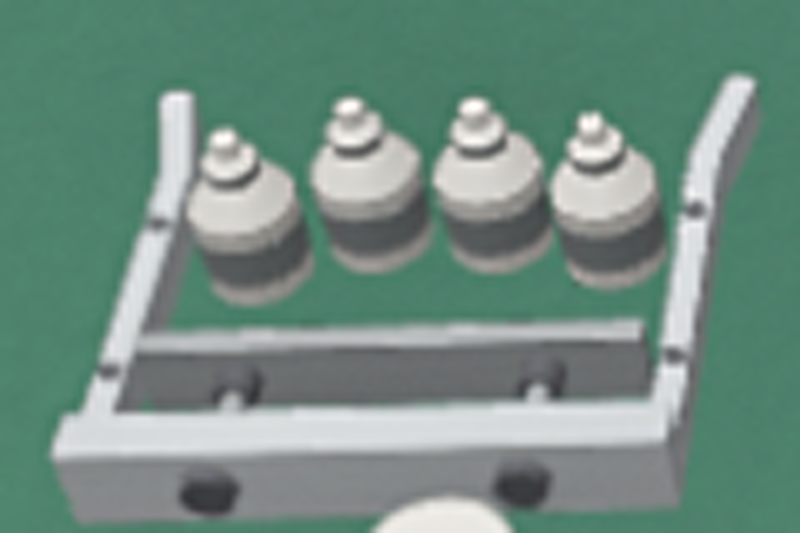

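The crop shows the four bottles standing, rail screws at (158,222), (695,208), (110,370) and (674,354) in crop pixels, block corners at (52,458) and (670,440), and the plate's top edge running (140,345)–(640,330).

```bash
python3 - <<'E'
from h import *
c=load('s0');f=lambda x,y:(75+x*.15,205+y*.15)
for n,a,b,z in(('scr1',(158,222),(695,208),22),('scr2',(110,370),(674,354),22),('blk rear',(52,458),(670,440),34),('blk front',(65,418),(672,402),34),('plate',(140,347),(640,330),32),('plate front',(140,333),(640,318),32),('rail ends',(177,92),(740,76),22)):
    a,b=onz(c,*f(*a),z),onz(c,*f(*b),z);d=b-a;print(n,a,b,'mid',(a+b)/2,'yaw',np.arctan2(-d[0],d[1]).round(4))
E
```

```text
scr1 [ 595.2 -281.5   22. ] [592.4 -95.8  22. ] mid [ 593.8  -188.65   22.  ] yaw 0.0151
scr2 [ 665.9 -280.1   22. ] [662.5 -94.   22. ] mid [ 664.2  -187.05   22.  ] yaw 0.0183
blk rear [ 715.8 -282.9   34. ] [712.  -87.3  34. ] mid [ 713.9 -185.1   34. ] yaw 0.0194
blk front [ 698.6 -283.3   34. ] [695.5 -88.8  34. ] mid [ 697.05 -186.05   34.  ] yaw 0.0159
plate [ 665.3 -267.8   32. ] [ 661. -104.   32.] mid [ 663.15 -185.9    32.  ] yaw 0.0262
plate front [ 658.9 -269.4   32. ] [ 655.5 -104.7   32. ] mid [ 657.2  -187.05   32.  ] yaw 0.0206
rail ends [ 527.  -291.5   22. ] [523.2 -88.2  22. ] mid [ 525.1  -189.85   22.  ] yaw 0.0187
```

{"fn": "move_arm", "kwargs": {"series": [{"jaw": 0.1, "slide": [-0.007, -0.03, 0], "spin": -0.02}, {"jaw": 0.1, "slide": [-0.017, -0.075, 0], "spin": -0.06}, {"jaw": 0.1, "slide": [-0.028, -0.125, 0], "spin": -0.1}, {"jaw": 0.1, "slide": [-0.039, -0.175, 0], "spin": -0.14}, {"jaw": 0.1, "slide": [-0.05, -0.225, 0], "spin": -0.18}, {"jaw": 0.1, "slide": [-0.06, -0.275, 0], "spin": -0.22}, {"jaw": 0.1, "slide": [-0.071, -0.325, 0], "spin": -0.26}, {"jaw": 0.1, "slide": [-0.082, -0.37, 0], "spin": -0.3}, {"jaw": 0.1, "slide": [-0.089, -0.4, 0], "spin": -0.325}, {"jaw": 0.1, "slide": [-0.0915, -0.416, 0], "spin": -0.333}, {"jaw": 0.1, "slide": [-0.0915, -0.416, 0], "spin": -0.333}, {"jaw": 0.1, "slide": [-0.0915, -0.416, -0.03], "spin": -0.333}, {"jaw": 0.1, "slide": [-0.0915, -0.416, -0.06], "spin": -0.333}, {"jaw": 0.1, "slide": [-0.0915, -0.416, -0.07], "spin": -0.333}, {"jaw": 0.1, "slide": [-0.0915, -0.416, -0.07], "spin": -0.333}]}}

```text
time: 4.8
tool_pos: [475.4, -189.0, 95.4]
tcp_rot: [-0.017, 1.571, 0.018]
wrist_force: [0.3, 0.1, -3.7]
gripper_width: 0.245
```

```bash
python3 - <<'E'
from h import *
snap('wrist','w3');snap('scene','s3');s=get_state();print(s['time'],s['tool_pos'],s['wrist_force'],s['torque'],s['gripper_width'])
i=cv2.imread('pics/s3.png')[170:290,75:255]
cv2.imwrite('pics/c3.png',np.vstack([cv2.resize(i,(480,320)),cv2.resize(cv2.imread('pics/w3.png'),(480,280)) if 0 else cv2.imread('pics/w3.png')[:280,40:520]]))
E
```

```text
4.9 [ 475.843242   -189.98261168   96.46171998] [ 0.29139327 -0.58838734 -4.55430506] [-0.05513858  0.09279097 -0.00440118] 0.24281194240063855
```

View pics/c3.png

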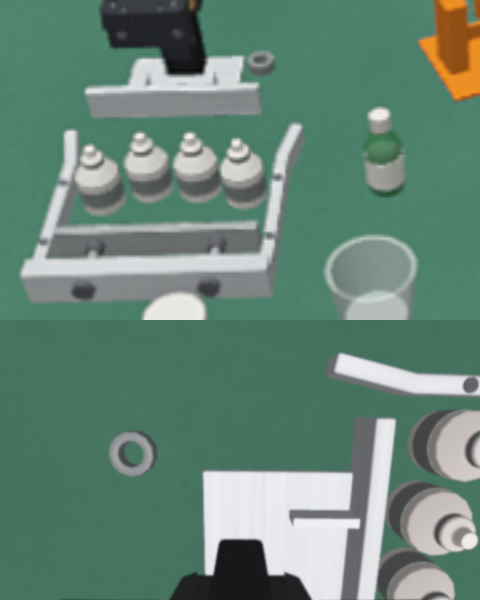

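{"fn": "move_arm", "kwargs": {"series": [{"jaw": 0.1, "slide": [0, 0, -0.02], "spin": 0}, {"jaw": 0.1, "slide": [0, 0, -0.035], "spin": 0}, {"jaw": 0.1, "slide": [0, 0, -0.0405], "spin": 0}, {"jaw": 0.1, "slide": [0, 0, -0.0405], "spin": 0}, {"jaw": 0.1, "slide": [0, 0, -0.0405], "spin": 0}]}}

```text
time: 5.52
tool_pos: [475.3, -190.6, 55.7]
tcp_rot: [-0.016, 1.57, 0.016]
wrist_force: [-0.1, 0.4, -4.1]
gripper_width: 0.245
```

```bash
python3 - <<'E'
from h import *
c=snap('wrist','w4');snap('scene','s4');s=get_state();print(s['time'],s['tool_pos'],s['wrist_force'],s['torque'],s['gripper_width'])
i=cv2.imread('pics/s4.png')[170:270,95:195]
cv2.imwrite('pics/c4.png',np.vstack([cv2.resize(i,(560,420),interpolation=cv2.INTER_CUBIC)[:310],cv2.imread('pics/w4.png')[:285]]))
E
```

```text
5.625 [ 475.32109178 -190.61117335   55.68193635] [ 0.16847467  0.59141259 -3.62112713] [-0.0407834   0.06808215 -0.03616526] 0.2452237378750851
```

View pics/c4.png

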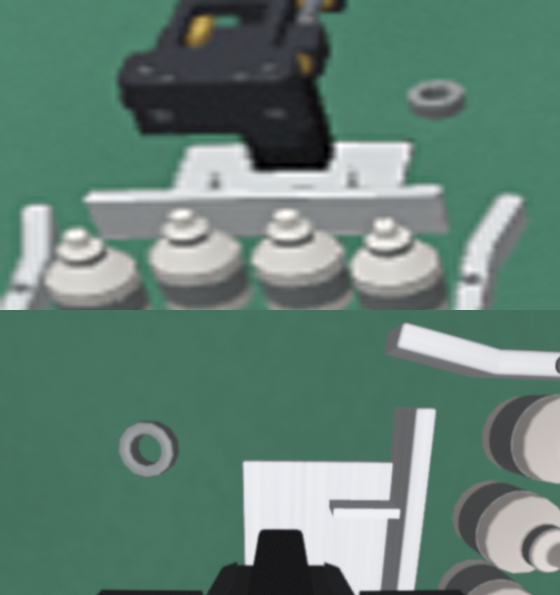

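Lowered without touching the bench. In the scene crop the bar's top edge runs (88,198)–(443,188). In the wrist view the bar's corner is at (435,99) and the rail's inner bend at about (500,66).

```bash
python3 - <<'E'
from h import *
c=load('s4');f=lambda x,y:(95+x*100/560,170+y*100/420)
a,b=onz(c,*f(88,198),34.5),onz(c,*f(443,188),34.5);d=b-a;print(a,b,(a+b)/2,np.linalg.norm(d),np.arctan2(-d[0],d[1]))
w=load('w4');print('bar corner',onz(w,435,99,34.5),'rail',onz(w,500,66,22),onz(w,558,66,22))
E
```

```text
[ 535.9 -264.5   34.5] [ 530.9 -114.1   34.5] [ 533.4 -189.3   34.5] 150.48308875086263 0.03323244152824622
bar corner [ 533.  -115.8   34.5] rail [ 564.1 -101.5   22. ] [ 589.8 -100.1   22. ]
```

{"fn": "move_arm", "kwargs": {"series": [{"jaw": 0.1, "slide": [0.003, 0, 0], "spin": 0}, {"jaw": 0.1, "slide": [0.007, 0, 0], "spin": 0}, {"jaw": 0.1, "slide": [0.012, 0, 0], "spin": 0}, {"jaw": 0.1, "slide": [0.017, 0.0003, 0], "spin": 0}, {"jaw": 0.1, "slide": [0.022, 0.0005, 0], "spin": 0}, {"jaw": 0.1, "slide": [0.027, 0.0005, 0], "spin": 0}, {"jaw": 0.1, "slide": [0.032, 0.0006, 0], "spin": 0}, {"jaw": 0.1, "slide": [0.037, 0.0007, 0], "spin": 0}, {"jaw": 0.1, "slide": [0.042, 0.0008, 0], "spin": 0}, {"jaw": 0.1, "slide": [0.047, 0.0009, 0], "spin": 0}, {"jaw": 0.1, "slide": [0.052, 0.001, 0], "spin": 0}, {"jaw": 0.1, "slide": [0.056, 0.001, 0], "spin": 0}, {"jaw": 0.1, "slide": [0.06, 0.0012, 0], "spin": 0}, {"jaw": 0.1, "slide": [0.064, 0.0013, 0], "spin": 0}, {"jaw": 0.1, "slide": [0.067, 0.0014, 0], "spin": 0}, {"jaw": 0.1, "slide": [0.07, 0.0014, 0], "spin": 0}, {"jaw": 0.1, "slide": [0.07, 0.0014, 0], "spin": 0}]}}

```text
time: 7.75
tool_pos: [545.7, -189.0, 55.3]
tcp_rot: [-0.016, 1.569, 0.016]
wrist_force: [-0.1, 0.3, -4.0]
gripper_width: 0.245
```

```bash
python3 - <<'E'
from h import *
c=snap('wrist','w5');snap('scene','s5');s=get_state();print(s['time'],s['tool_pos'],s['tcp_rot'],s['wrist_force'],s['torque'],s['gripper_width'])
i=cv2.imread('pics/s5.png')[205:285,75:195]
cv2.imwrite('pics/c5.png',np.vstack([cv2.resize(i,(560,373),interpolation=cv2.INTER_CUBIC)[:330],cv2.imread('pics/w5.png')[:270]]))
E
```

```text
7.85 [ 545.66925097 -189.0714315    55.4095333 ] [-0.01584492  1.56923152  0.01576766] [-1.13528939  1.14258211 -3.05815335] [ 0.03808106  0.11141577 -0.0408286 ] 0.24791263858713455
```

View pics/c5.png

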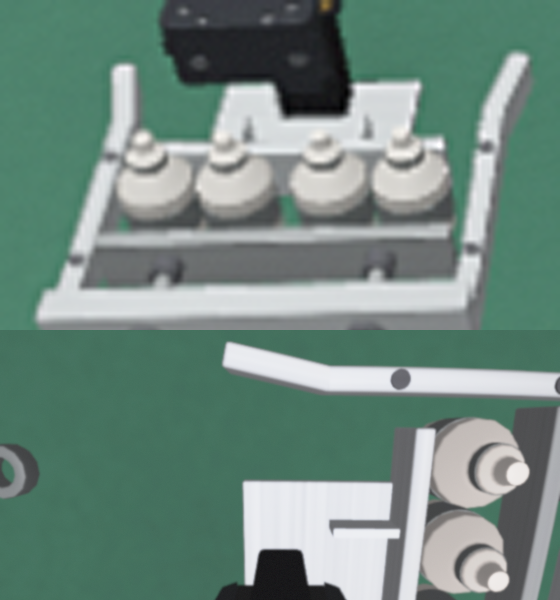

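The four bottles stand in an even row on the bar, about 10 mm short of the plate. I'll compare the bar and plate edge directions in the same wrist image.

```bash
python3 - <<'E'
from h import *
c=load('w5');g=cv2.cvtColor(cv2.imread('pics/w5.png'),cv2.COLOR_BGR2GRAY).astype(float)
def fit(rows,lo,hi,z,sgn):
    Q=[]
    for r in rows:
        d=sgn*np.diff(g[r,lo:hi]);j=d.argmax()
        if d[j]>15:
            w=d[max(0,j-1):j+2];k=np.arange(max(0,j-1),j+2);Q.append(onz(c,lo+(w*k).sum()/w.sum()+.5,r,z))
    Q=np.array(Q);y,x=Q[:,1],Q[:,0];m=np.ones(len(x),bool)
    for _ in range(4):
        k=np.polyfit(y[m],x[m],1);e=np.abs(np.polyval(k,y)-x);m=e<max(.5,2*np.median(e))
    print('n',m.sum(),len(m),'yaw',np.arctan(-k[0]).round(4),'res',e[m].max().round(2),'x@-140',np.polyval(k,-140).round(1),'y',y.min(),y.max())
fit(range(105,260,4),385,424,34.5,1) # bar back-top edge (dark->white)
fit(range(105,135,2),420,445,34.5,-1)
fit(range(90,260,4),525,560,32,1) # plate
# rail inner edge: along columns
Q=[]
for u in range(410,550,5):
    d=-np.diff(g[45:75,u]);Q.append(onz(c,u,45+d.argmax()+.5,22))
Q=np.array(Q);k=np.polyfit(Q[:,0],Q[:,1],1);print('rail yaw',np.arctan(k[0]),np.abs(np.polyval(k,Q[:,0])-Q[:,1]).max(),np.polyval(k,600))
E
```

```text
n 39 39 yaw 0.0115 res 0.17 x@-140 596.0 y -180.6 -116.8
n 15 15 yaw -0.0083 res 0.1 x@-140 603.2 y -127.3 -116.5
n 41 42 yaw 0.0201 res 0.45 x@-140 653.9 y -179.7 -108.7
rail yaw 0.017951995567404403 0.22662375024779635 -99.89613566266618
```

{"fn": "move_arm", "kwargs": {"series": [{"jaw": 0.1, "slide": [0.002, 0, 0], "spin": 0.007}, {"jaw": 0.1, "slide": [0.005, 0.0001, 0], "spin": 0.007}, {"jaw": 0.1, "slide": [0.008, 0.0002, 0], "spin": 0.007}, {"jaw": 0.1, "slide": [0.01, 0.0002, 0], "spin": 0.007}, {"jaw": 0.1, "slide": [0.011, 0.0002, 0], "spin": 0.007}, {"jaw": 0.1, "slide": [0.011, 0.0002, 0], "spin": 0.007}]}}

```text
time: 8.6
tool_pos: [556.2, -188.8, 55.2]
tcp_rot: [-0.021, 1.57, 0.021]
wrist_force: [-0.2, -0.2, -4.0]
gripper_width: 0.241
```

```bash
python3 - <<'E'
from h import *
s=get_state();print(s['tool_pos'],s['wrist_force'],s['torque'])
E
```

```text
[ 556.21785997 -188.76898874   55.23028661] [-0.23187587 -0.16818879 -3.9535654 ] [0.01858452 0.32472573 0.01325265]
```

{"fn": "move_arm", "kwargs": {"series": [{"jaw": 0.1, "slide": [0.0005, 0, 0], "spin": 0}, {"jaw": 0.1, "slide": [0.001, 0, 0], "spin": 0}, {"jaw": 0.1, "slide": [0.001, 0, 0], "spin": 0}]}}

```text
time: 8.98
tool_pos: [557.1, -188.9, 55.2]
tcp_rot: [-0.021, 1.571, 0.021]
wrist_force: [-1.3, 0.4, -4.3]
gripper_width: 0.248
```

{"fn": "move_arm", "kwargs": {"series": [{"jaw": 0.1, "slide": [0.0005, 0, 0], "spin": 0}, {"jaw": 0.1, "slide": [0.001, 0, 0], "spin": 0}, {"jaw": 0.1, "slide": [0.001, 0, 0], "spin": 0}]}}

```text
time: 9.35
tool_pos: [558.2, -188.9, 55.2]
tcp_rot: [-0.021, 1.57, 0.021]
wrist_force: [-1.1, -0.2, -5.3]
gripper_width: 0.246
```

{"fn": "move_arm", "kwargs": {"series": [{"jaw": 0.1, "slide": [0.0005, 0, 0], "spin": 0}, {"jaw": 0.1, "slide": [0.001, 0, 0], "spin": 0}, {"jaw": 0.1, "slide": [0.001, 0, 0], "spin": 0}]}}

```text
time: 9.72
tool_pos: [559.2, -188.9, 55.2]
tcp_rot: [-0.021, 1.57, 0.021]
wrist_force: [-1.1, 1.3, -4.4]
gripper_width: 0.246
```

{"fn": "move_arm", "kwargs": {"series": [{"jaw": 0.1, "slide": [0.0005, 0, 0], "spin": 0}, {"jaw": 0.1, "slide": [0.001, 0, 0], "spin": 0}, {"jaw": 0.1, "slide": [0.001, 0, 0], "spin": 0}]}}

```text
time: 10.1
tool_pos: [560.1, -188.9, 55.2]
tcp_rot: [-0.021, 1.57, 0.021]
wrist_force: [-1.7, 0.0, -3.6]
gripper_width: 0.245
```

{"fn": "move_arm", "kwargs": {"series": [{"jaw": 0.1, "slide": [0.0005, 0, 0], "spin": 0}, {"jaw": 0.1, "slide": [0.001, 0, 0], "spin": 0}, {"jaw": 0.1, "slide": [0.001, 0, 0], "spin": 0}]}}

```text
time: 10.48
tool_pos: [560.4, -189.0, 55.2]
tcp_rot: [-0.021, 1.572, 0.021]
wrist_force: [-3.7, -0.2, -2.0]
gripper_width: 0.246
```

```bash
python3 - <<'E'
from h import *
s=get_state();print(s['tool_pos'],s['wrist_force'],s['torque'])
E
```

```text
[ 560.43775683 -188.95220161   55.20809817] [-3.69770439 -0.19003004 -2.04324124] [-0.03054493  0.85690483  0.00317279]
```

{"fn": "move_arm", "kwargs": {"series": [{"jaw": 0.1, "slide": [0.0005, 0, 0], "spin": 0}, {"jaw": 0.1, "slide": [0.0007, 0, 0], "spin": 0}, {"jaw": 0.1, "slide": [0.0007, 0, 0], "spin": 0}]}}

```text
time: 10.85
tool_pos: [560.7, -189.0, 55.1]
tcp_rot: [-0.021, 1.573, 0.021]
wrist_force: [-4.7, -0.4, -1.2]
gripper_width: 0.245
```

```bash
python3 - <<'E'
from h import *
snap('wrist','w6')
G={n:cv2.cvtColor(cv2.imread(f'pics/{n}.png'),cv2.COLOR_BGR2GRAY) for n in('w2','w4','w5','w6')}
t=G['w4'][85:160,385:445] # bar end corner
t2=G['w4'][145:215,235:345] # foot corner
for n,g in G.items():
    for T in(t,t2):
        r=cv2.matchTemplate(g,T,cv2.TM_CCOEFF_NORMED);_,v,_,l=cv2.minMaxLoc(r);print(n,round(v,2),l,end='  ')
    e=[];
    for row in(120,150,180):
        d=np.diff(g[row,380:430].astype(float));e.append(380+d.argmax())
    print(e)
s=get_state();print(s['tool_pos'],s['wrist_force'],s['torque'])
E
```

```text
w2 0.96 (385, 85)  w2 0.94 (235, 145)  [np.int64(413), np.int64(410), np.int64(407)]
w4 1.0 (385, 85)  w4 1.0 (235, 145)  [np.int64(413), np.int64(410), np.int64(407)]
w5 0.87 (385, 85)  w5 1.0 (235, 145)  [np.int64(413), np.int64(411), np.int64(407)]
w6 0.88 (384, 85)  w6 1.0 (235, 145)  [np.int64(413), np.int64(410), np.int64(407)]
[ 560.7324035  -188.99797627   55.07482461] [-4.53249721 -0.47909326 -0.81239379] [0.01018806 1.12858534 0.05015109]
```

{"fn": "move_arm", "kwargs": {"series": [{"jaw": 0.1, "slide": [-0.002, 0, 0], "spin": 0}, {"jaw": 0.1, "slide": [-0.004, 0, 0], "spin": 0}, {"jaw": 0.1, "slide": [-0.004, 0, 0.0015], "spin": 0}, {"jaw": 0.1, "slide": [-0.004, 0, 0.0015], "spin": 0}]}}

```text
time: 11.4
tool_pos: [558.8, -188.8, 57.1]
tcp_rot: [-0.021, 1.568, 0.021]
wrist_force: [-0.1, 0.2, -4.2]
gripper_width: 0.243
```

{"fn": "move_arm", "kwargs": {"series": [{"jaw": 0.1, "slide": [0.001, 0, 0], "spin": 0}, {"jaw": 0.1, "slide": [0.002, 0, 0], "spin": 0}, {"jaw": 0.1, "slide": [0.003, 0, 0], "spin": 0}, {"jaw": 0.1, "slide": [0.004, 0, 0], "spin": 0}, {"jaw": 0.1, "slide": [0.004, 0, 0], "spin": 0}]}}

```text
time: 12.02
tool_pos: [560.7, -189.0, 56.5]
tcp_rot: [-0.021, 1.573, 0.021]
wrist_force: [-3.2, 0.5, -3.9]
gripper_width: 0.244
```

```bash
python3 - <<'E'
from h import *
s=get_state();print(s['tool_pos'],s['tcp_rot'],s['wrist_force'],s['torque'])
E
```

```text
[ 560.6707273  -188.96262387   56.53912646] [-0.02120719  1.57285063  0.02115426] [-3.22932032  0.45779222 -3.89461953] [-0.01624197  0.75260341  0.05918623]
```

{"fn": "move_arm", "kwargs": {"series": [{"jaw": 0.1, "slide": [0.0005, 0, 0.0003], "spin": 0}, {"jaw": 0.1, "slide": [0.001, 0, 0.0003], "spin": 0}, {"jaw": 0.1, "slide": [0.001, 0, 0.0003], "spin": 0}]}}

```text
time: 12.4
tool_pos: [561.0, -189.0, 56.7]
tcp_rot: [-0.021, 1.574, 0.021]
wrist_force: [-5.0, 0.4, -3.8]
gripper_width: 0.246
```

```bash
python3 - <<'E'
from h import *
s=get_state();print(s['tool_pos'],s['tcp_rot'],s['wrist_force'],s['torque'])
E
```

```text
[ 561.02988165 -189.00007434   56.67625913] [-0.02106799  1.57418622  0.02108798] [-5.00803045  0.39515943 -3.76329226] [0.00940294 1.27099124 0.08107347]
```

{"fn": "move_arm", "kwargs": {"series": [{"jaw": 0.1, "slide": [0.0005, 0, 0.0003], "spin": 0}, {"jaw": 0.1, "slide": [0.001, 0, 0.0003], "spin": 0}, {"jaw": 0.1, "slide": [0.001, 0, 0.0003], "spin": 0}]}}

```text
time: 12.78
tool_pos: [561.2, -189.1, 56.8]
tcp_rot: [-0.021, 1.576, 0.021]
wrist_force: [-6.7, 0.5, -2.1]
gripper_width: 0.246
```

```bash
python3 - <<'E'
from h import *
s=get_state();print(s['tool_pos'],s['tcp_rot'],s['wrist_force'],s['torque'])
E
```

```text
[ 561.23326295 -189.11729331   56.78320466] [-0.02100101  1.57582897  0.02096972] [-6.6866633   0.46574659 -2.12718681] [-0.0726129   1.4273101   0.08306974]
```

{"fn": "move_arm", "kwargs": {"series": [{"jaw": 0.1, "slide": [0.0005, 0, 0.0005], "spin": 0}, {"jaw": 0.1, "slide": [0.001, 0, 0.0005], "spin": 0}, {"jaw": 0.1, "slide": [0.0015, 0, 0.0008], "spin": 0}, {"jaw": 0.1, "slide": [0.0015, 0, 0.0008], "spin": 0}, {"jaw": 0.1, "slide": [0.0015, 0, 0.0008], "spin": 0}]}}

```text
time: 13.4
tool_pos: [561.6, -189.2, 57.1]
tcp_rot: [-0.021, 1.578, 0.021]
wrist_force: [-7.1, 1.1, -4.0]
gripper_width: 0.241
```

```bash
python3 - <<'E'
from h import *
s=get_state();print(s['tool_pos'],s['tcp_rot'],s['wrist_force'],s['torque'])
E
```

```text
[ 561.55834896 -189.22952086   57.11496967] [-0.02084633  1.57835422  0.02085893] [-7.13078199  1.10437094 -3.99103995] [-0.08702198  1.83147901  0.06121839]
```

{"fn": "move_arm", "kwargs": {"series": [{"jaw": 0.1, "slide": [0.0005, 0, 0.0003], "spin": 0}, {"jaw": 0.1, "slide": [0.001, 0, 0.0004], "spin": 0}, {"jaw": 0.1, "slide": [0.001, 0, 0.0004], "spin": 0}, {"jaw": 0.1, "slide": [0.001, 0, 0.0004], "spin": 0}]}}

```text
time: 13.9
tool_pos: [561.9, -189.3, 57.3]
tcp_rot: [-0.021, 1.58, 0.021]
wrist_force: [-7.8, -0.3, -4.7]
gripper_width: 0.245
```

{"fn": "move_arm", "kwargs": {"series": [{"jaw": 0.1, "slide": [0, 0, 0], "spin": 0}]}}

```text
time: 14.02
tool_pos: [561.8, -189.3, 57.3]
tcp_rot: [-0.021, 1.58, 0.021]
wrist_force: [-7.8, 0.3, -4.9]
gripper_width: 0.248
```

```bash
python3 - <<'E'
from h import *
s=get_state();print(s['tool_pos'],s['tcp_rot'],s['wrist_force'],s['torque'])
E
```

```text
[ 561.81260809 -189.26051995   57.29318193] [-0.02083232  1.57994148  0.02088649] [-7.78916641  0.25005035 -4.87715616] [-0.11714412  2.02870013  0.15956771]
```

{"fn": "move_arm", "kwargs": {"series": [{"jaw": 0.1, "slide": [0.0007, 0, 0], "spin": 0}, {"jaw": 0.1, "slide": [0.0014, 0, 0], "spin": 0}, {"jaw": 0.1, "slide": [0.002, 0, 0], "spin": 0}, {"jaw": 0.1, "slide": [0.002, 0, 0], "spin": 0}, {"jaw": 0.1, "slide": [0.002, 0, 0], "spin": 0}]}}

```text
time: 14.65
tool_pos: [562.3, -189.5, 57.3]
tcp_rot: [-0.021, 1.583, 0.021]
wrist_force: [-10.6, 0.5, -0.7]
gripper_width: 0.24
```

{"fn": "move_arm", "kwargs": {"series": [{"jaw": 0.1, "slide": [0, 0, 0], "spin": 0}]}}

```text
time: 14.78
tool_pos: [562.3, -189.5, 57.3]
tcp_rot: [-0.021, 1.583, 0.021]
wrist_force: [-11.0, -0.4, -3.1]
gripper_width: 0.242
```

```bash
python3 - <<'E'
from h import *
s=get_state();print(s['tool_pos'],s['tcp_rot'],s['wrist_force'],s['torque'])
E
```

```text
[ 562.28958231 -189.46487927   57.31560504] [-0.02077197  1.5829752   0.0205177 ] [-11.04737693  -0.42226315  -3.09637747] [-0.16131663  2.53325372  0.10492844]
```

{"fn": "move_arm", "kwargs": {"series": [{"jaw": 0.1, "slide": [0.0005, 0, 0], "spin": 0}, {"jaw": 0.1, "slide": [0.0005, 0, 0], "spin": 0}, {"jaw": 0.1, "slide": [0.0005, 0, 0], "spin": 0}, {"jaw": 0.1, "slide": [0.0005, 0, 0], "spin": 0}, {"jaw": 0.1, "slide": [0.0005, 0, 0], "spin": 0}]}}

```text
time: 15.4
tool_pos: [562.4, -189.5, 57.3]
tcp_rot: [-0.021, 1.584, 0.02]
wrist_force: [-11.2, -0.8, -0.7]
gripper_width: 0.246
```

```bash
python3 - <<'E'
from h import *
snap('scene','s7');snap('wrist','w7')
s=get_state();print(s['time'],s['tool_pos'],s['wrist_force'],s['torque'])
i=cv2.imread('pics/s7.png')[205:285,75:195]
cv2.imwrite('pics/c7.png',np.vstack([cv2.resize(i,(560,373),interpolation=cv2.INTER_CUBIC)[:330],cv2.imread('pics/w7.png')[:270]]))
E
```

```text
15.5 [ 562.32531526 -189.51358406   57.29165647] [-11.81877505  -0.87371927  -1.96525031] [-0.03057489  2.61279437  0.07714196]
```

{"fn": "move_arm", "kwargs": {"series": [{"jaw": 0.1, "slide": [0, 0, 0], "spin": 0}, {"jaw": 0.1, "slide": [0, 0, 0], "spin": 0}, {"jaw": 0.1, "slide": [0, 0, 0], "spin": 0}, {"jaw": 0.1, "slide": [0, 0, 0], "spin": 0}, {"jaw": 0.1, "slide": [0, 0, 0], "spin": 0}, {"jaw": 0.1, "slide": [0, 0, 0], "spin": 0}]}}

```text
time: 16.25
tool_pos: [562.4, -189.5, 57.3]
tcp_rot: [-0.021, 1.584, 0.02]
wrist_force: [-11.0, -0.6, -0.7]
gripper_width: 0.243
```

View pics/c7.png

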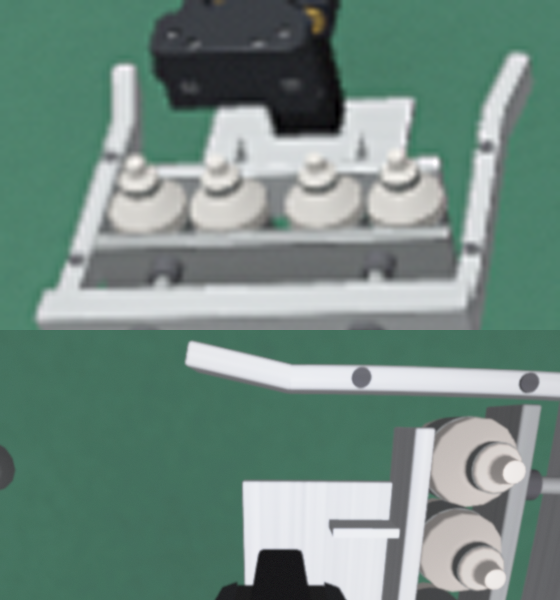

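The picture shows four upright bottles between bar and plate, with the plate pressed and about 11 N held for over 1 s. I'll unload gently.

{"fn": "move_arm", "kwargs": {"series": [{"jaw": 0.1, "slide": [-0.0005, 0, 0], "spin": 0}, {"jaw": 0.1, "slide": [-0.001, 0, 0], "spin": 0}, {"jaw": 0.1, "slide": [-0.0015, 0, 0], "spin": 0}, {"jaw": 0.1, "slide": [-0.002, 0, 0], "spin": 0}, {"jaw": 0.1, "slide": [-0.0025, 0, 0], "spin": 0}, {"jaw": 0.1, "slide": [-0.003, 0, 0], "spin": 0}, {"jaw": 0.1, "slide": [-0.0035, 0, 0], "spin": 0}, {"jaw": 0.1, "slide": [-0.004, 0, 0], "spin": 0}, {"jaw": 0.1, "slide": [-0.0045, 0, 0], "spin": 0}, {"jaw": 0.1, "slide": [-0.005, 0, 0], "spin": 0}, {"jaw": 0.1, "slide": [-0.0055, 0, 0], "spin": 0}, {"jaw": 0.1, "slide": [-0.006, 0, 0], "spin": 0}, {"jaw": 0.1, "slide": [-0.0065, 0, 0], "spin": 0}, {"jaw": 0.1, "slide": [-0.007, 0, 0], "spin": 0}, {"jaw": 0.1, "slide": [-0.008, 0, 0], "spin": 0}, {"jaw": 0.1, "slide": [-0.01, 0, 0], "spin": 0}, {"jaw": 0.1, "slide": [-0.013, 0, 0], "spin": 0}, {"jaw": 0.1, "slide": [-0.02, 0, 0], "spin": 0}, {"jaw": 0.1, "slide": [-0.03, -0.0005, 0], "spin": 0}, {"jaw": 0.1, "slide": [-0.03, -0.0005, 0], "spin": 0}]}}

```text
time: 18.75
tool_pos: [537.5, -189.7, 58.6]
tcp_rot: [-0.021, 1.572, 0.021]
wrist_force: [-0.7, 0.3, -3.9]
gripper_width: 0.246
```

```bash
python3 - <<'E'
from h import *
snap('scene','s8');snap('wrist','w8')
s=get_state();print(s['time'],s['tool_pos'],s['wrist_force'],s['torque'])
i=cv2.imread('pics/s8.png')[205:285,75:195]
cv2.imwrite('pics/c8.png',np.vstack([cv2.resize(i,(560,373),interpolation=cv2.INTER_CUBIC)[:330],cv2.imread('pics/w8.png')[:270]]))
E
```

```text
18.85 [ 538.96052609 -189.4492579    58.68521974] [ 0.42064276 -0.08804336 -3.28023524] [-0.0015828   0.0782654  -0.02779882]
```

View pics/c8.png

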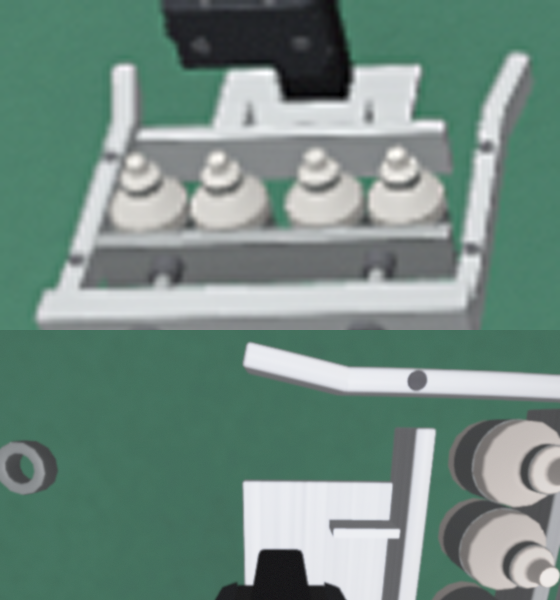

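The bar is clear, and the row still stands upright at the plate. Checking straightness from the nozzle tips at about (133,160), (217,158), (317,155), (397,152).

```bash
python3 - <<'E'
from h import *
c=load('s8');g=cv2.cvtColor(cv2.imread('pics/s8.png'),cv2.COLOR_BGR2GRAY)
f=lambda x,y:(75+x*120/560,205+y*80/373)
P=[]
for q in[(133,160),(217,158),(317,155),(397,152)]:
    u,v=f(*q)
    P.append(onz(c,u,v,60))
P=np.array(P);print(P)
k=np.polyfit(P[:,1],P[:,0],1);print(-k[0],P[:,0]-np.polyval(k,P[:,1]))
a,b=onz(c,*f(97,238),32),onz(c,*f(448,228),32);print('plate front top',a,b)
# wrist: gap of the two visible bottles to plate vs pressed
E
```

```text
[[ 638.9 -251.1   60. ]
 [ 638.4 -211.6   60. ]
 [ 637.4 -164.7   60. ]
 [ 636.3 -127.3   60. ]]
0.021003231639431515 [-0.16112674  0.16850091  0.15355248 -0.16092666]
plate front top [ 662.2 -269.1   32. ] [ 659.2 -104.2   32. ]
```

Row is straight within 0.2 mm at the lane's own angle. Carrying the straightedge back.

{"fn": "move_arm", "kwargs": {"series": [{"jaw": 0.1, "slide": [-0.02, 0, 0.02], "spin": 0}, {"jaw": 0.1, "slide": [-0.03, 0, 0.06], "spin": 0}, {"jaw": 0.1, "slide": [-0.03, 0, 0.1], "spin": 0}, {"jaw": 0.1, "slide": [-0.03, 0.01, 0.11], "spin": 0}, {"jaw": 0.1, "slide": [-0.027, 0.04, 0.11], "spin": 0.02}, {"jaw": 0.1, "slide": [-0.02, 0.085, 0.11], "spin": 0.05}, {"jaw": 0.1, "slide": [-0.013, 0.135, 0.11], "spin": 0.09}, {"jaw": 0.1, "slide": [-0.006, 0.185, 0.11], "spin": 0.13}, {"jaw": 0.1, "slide": [0.001, 0.235, 0.11], "spin": 0.17}, {"jaw": 0.1, "slide": [0.008, 0.285, 0.11], "spin": 0.21}, {"jaw": 0.1, "slide": [0.016, 0.335, 0.11], "spin": 0.26}, {"jaw": 0.1, "slide": [0.024, 0.38, 0.11], "spin": 0.3}, {"jaw": 0.1, "slide": [0.029, 0.405, 0.11], "spin": 0.32}, {"jaw": 0.1, "slide": [0.0298, 0.4154, 0.11], "spin": 0.326}, {"jaw": 0.1, "slide": [0.0298, 0.4154, 0.11], "spin": 0.326}, {"jaw": 0.1, "slide": [0.0298, 0.4154, 0.06], "spin": 0.326}, {"jaw": 0.1, "slide": [0.0298, 0.4154, 0.03], "spin": 0.326}, {"jaw": 0.1, "slide": [0.0298, 0.4154, 0.02], "spin": 0.326}, {"jaw": 0.1, "slide": [0.0298, 0.4154, 0.02], "spin": 0.326}]}}

```text
time: 21.22
tool_pos: [568.6, 224.9, 78.4]
tcp_rot: [-0.277, 1.554, 0.275]
wrist_force: [-0.5, 0.7, -2.7]
gripper_width: 0.242
```

```bash
python3 - <<'E'
from h import *
snap('scene','s9');snap('wrist','w9')
s=get_state();print(s['time'],s['tool_pos'],s['tcp_rot'],s['wrist_force'])
i=cv2.imread('pics/s9.png')[170:280,255:385]
cv2.imwrite('pics/c9.png',np.vstack([cv2.resize(i,(402,340),interpolation=cv2.INTER_CUBIC),cv2.imread('pics/w9.png')[:260,80:482]]))
E
```

```text
21.325 [569.47256636 225.95299276  79.76459766] [-0.27596894  1.55083105  0.27669438] [ 1.03517096  0.15099984 -4.22462926]
```

View pics/c9.png

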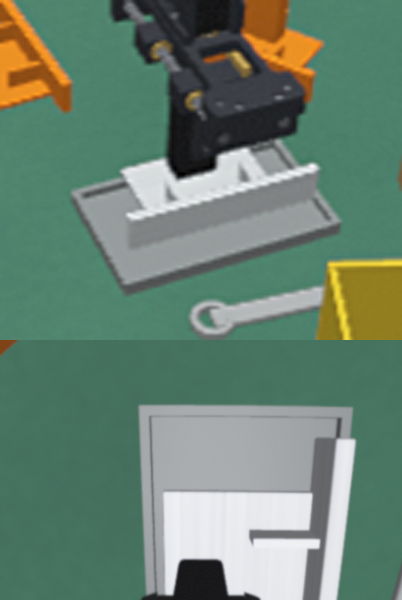

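The straightedge hovers over the tray, facing as before. I'll check the front and rear gaps numerically.

```bash
python3 - <<'E'
from h import *
c=load('w9');y=0.353;n=np.array([np.cos(y),np.sin(y)]);t=np.array([-n[1],n[0]])
for nm,u,v,z in(('bar front corner',435,99,58),('foot back corner',244,151,33),('rim outer TL',219,66,12),('rim outer TR',433,67,12),('rim outer R low',424,250,12),('rim L low',228,240,12)):
    p=onz(c,u,v,z)[:2]-np.array([568.5,226]);print(nm,(p@n).round(1),(p@t).round(1))
E
```

```text
bar front corner 60.0 73.1
foot back corner -16.8 49.0
rim outer TL -30.0 88.0
rim outer TR 75.9 88.0
rim outer R low 81.8 -10.3
rim L low -29.2 -3.8
```

{"fn": "move_arm", "kwargs": {"series": [{"jaw": 0.1, "slide": [0.0015, 0, -0.008], "spin": 0}, {"jaw": 0.1, "slide": [0.0015, 0, -0.015], "spin": 0}, {"jaw": 0.1, "slide": [0.0015, 0, -0.019], "spin": 0}, {"jaw": 0.1, "slide": [0.0015, 0, -0.0215], "spin": 0}, {"jaw": 0.1, "slide": [0.0015, 0, -0.0225], "spin": 0}, {"jaw": 0.1, "slide": [0.0015, 0, -0.0225], "spin": 0}]}}

```text
time: 22.08
tool_pos: [569.8, 226.0, 56.4]
tcp_rot: [-0.277, 1.553, 0.277]
wrist_force: [-2.2, -1.1, 1.6]
gripper_width: 0.242
```

```bash
python3 - <<'E'
from h import *
s=get_state();print(s['time'],s['tool_pos'],s['tcp_rot'],s['wrist_force'])
E
```

```text
22.075 [569.8403078  225.98008036  56.4470091 ] [-0.27712732  1.55306795  0.27697402] [-2.19630004 -1.06496333  1.63258456]
```

Fz went from −4 to +1.6 N, so it is resting on the tray floor. Releasing and withdrawing.

{"fn": "move_arm", "kwargs": {"series": [{"jaw": 0.35, "slide": [0, 0, 0], "spin": 0}, {"jaw": 0.6, "slide": [0, 0, 0], "spin": 0}, {"jaw": 0.6, "slide": [0, 0, 0], "spin": 0}, {"jaw": 0.6, "slide": [0, 0, 0.02], "spin": 0}, {"jaw": 0.6, "slide": [0, 0, 0.06], "spin": 0}, {"jaw": 0.6, "slide": [0, 0, 0.12], "spin": 0}, {"jaw": 0.6, "slide": [0, 0, 0.17], "spin": 0}, {"jaw": 0.6, "slide": [0, 0, 0.2], "spin": 0}, {"jaw": 0.6, "slide": [0, 0, 0.2], "spin": 0}]}}

```text
time: 23.2
tool_pos: [571.5, 226.8, 260.0]
tcp_rot: [-0.275, 1.546, 0.278]
wrist_force: [-0.3, 0.5, 0.1]
gripper_width: 0.599
```

```bash
python3 - <<'E'
from h import *
snap('scene','s10');w=snap('wrist','w10');s=get_state();print(s['time'],s['tool_pos'],s['wrist_force'])
cv2.imwrite('pics/c10.png',np.vstack([cv2.imread('pics/s10.png')[170:370,:],cv2.imread('pics/w10.png')]) [:600])
E
```

```text
23.3 [569.73232215 225.71335488 256.34955742] [ 0.04537533  0.09267984 -0.22078054]
```

Picture limit reached, so I'll check numerically.

```bash
python3 - <<'E'
from h import *
A={n:cv2.imread(f'pics/{n}.png').astype(int) for n in('s0','s8','s10')}
d=lambda a,b,x0,x1,y0,y1:((np.abs(A[a]-A[b]).max(2)>30)[y0:y1,x0:x1].sum())
print('bottles s8-s10 nozzle area',d('s8','s10',95,175,236,262),'bystanders s0-s10: thin',d('s0','s10',208,232,208,246),'cup/jar/rack',d('s0','s10',60,280,262,370),'collars',d('s0','s10',120,182,185,204),'spanner/carton/bin',d('s0','s10',372,520,200,360),'spanner',d('s0','s10',315,372,262,280))
c=load('w10');im=cv2.imread('pics/w10.png').astype(int)
m=(im.max(2)<45).astype(np.uint8);m[250:]=0
k,l,st,ce=cv2.connectedComponentsWithStats(m)
for j in range(1,k):
    if st[j,4]>150:print('dark',st[j],onz(c,*ce[j],70))
m=((im.min(2)>225)).astype(np.uint8);m[:, :200]=0
k,l,st,ce=cv2.connectedComponentsWithStats(m)
for j in range(1,k):
    if st[j,4]>150:
        r=cv2.minAreaRect(np.argwhere(l==j)[:,::-1].astype(np.float32));print('white',st[j],[np.round(q,1) for q in r])
g=im.min(2)
P=[]
for r in range(110,240,4):
    dd=np.diff(g[r,300:420].astype(float));P.append((r,300+int(dd.argmax()),300+int(dd.argmin())))
print(P[::5])
s=load('s10')
i0=A['s10'][195:240,300:340];m=(i0.max(2)<50).astype(np.uint8);k,l,st,ce=cv2.connectedComponentsWithStats(m);j=1+st[1:,4].argmax();print('grip s10',st[j]+[300,195,0,0,0],'s0 was 309 202 18 32', onz(s,*(ce[j]+[300,195]),50))
E
```

```text
bottles s8-s10 nozzle area 308 bystanders s0-s10: thin 0 cup/jar/rack 0 collars 0 spanner/carton/bin 0 spanner 0
dark [269 156  20  13 225] [562.5 243.1  70. ]
white [ 380   78   53  143 1805] [array([405.6, 149.6]), array([ 31.7, 143.7]), np.float64(9.5)]
white [ 259   95   88  155 6863] [array([299.9, 170.2]), array([ 86.1, 154.4]), np.float64(2.6)]
white [322 368  35  29 767] [array([339. , 381.3]), array([31.1, 30.2]), np.float64(32.0)]
white [380 388  16  18 174] [array([387.5, 396.5]), array([17., 15.]), np.float64(90.0)]
white [206 392  15  13 157] [array([213., 398.]), array([12., 14.]), np.float64(90.0)]
[(110, 335, 355), (130, 334, 332), (150, 333, 331), (170, 332, 330), (190, 331, 329), (210, 330, 328), (230, 329, 348)]
grip s10 [309 203  18  32 450] s0 was 309 202 18 32 [568.1 224.3  50. ]
```

```bash
python3 - <<'E'
from h import *
a,b=[cv2.imread(f'pics/{n}.png') for n in('s8','s10')]
f=lambda x,y:(int(75+x*120/560),int(205+y*80/373))
for q in[(133,160),(217,158),(317,155),(397,152)]:
    u,v=f(*q);T=a[v-1:v+15,u-7:u+11]
    r=cv2.matchTemplate(b[v-8:v+22,u-14:u+18],T,cv2.TM_CCOEFF_NORMED);_,m,_,l=cv2.minMaxLoc(r);print(round(m,3),l,'expect (7,7)')
s=get_state();print(s['time'],s['wrist_force'])
hand_in()
E
```

```text
0.97 (7, 7) expect (7,7)
0.955 (7, 7) expect (7,7)
0.955 (7, 7) expect (7,7)
0.958 (7, 7) expect (7,7)
23.3 [ 0.04537533  0.09267984 -0.22078054]
the job is handed in; nothing more can be done
```

I pushed the four bottles down the lane into a straight row against the sprung stop, put the straightedge back in its tray and handed the job in at about 23 s.

- **Press:** the wrist read 10.6–11.8 N for about 1.5 s, with 11.8 N the highest reading. These are samples taken between moves, and the row's drag means the stop itself got slightly less.
- **Contact:** on a first light touch (about 4.7 N) the vertical force suggested the bar was rubbing. I backed off, raised it 1.5 mm and pressed again. At full press the vertical reading was still noisy and up to about 3 N off, so slight rubbing there can't be ruled out.
- **Row:** all four were upright after the bar backed off. Their nozzle tips line up within 0.2 mm, at the lane's own angle. The tips measured about 18–22 mm before the plate against 18 mm when home; that is about the limit of the measurement.
- **Straightedge:** it is released in its tray, facing as it was, about 4 mm from where it started but further towards the tray's middle. The grip looks the same size in the image as at the start, so it should be lying flat.
- **Everything else:** before-and-after images show no change at the thin bottle, cup, jar, collars, spanner or carton. The bottles did not move while the straightedge was being returned, and the wrist force was near zero at hand-in.
- **Not checked by eye:** I had used up the 12 pictures, so the final state was checked by numbers only.

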